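# Set and lock the end stop of a bread-slicing guide

## Robot

A 6-joint arm with a two-finger parallel gripper is mounted at the origin on a cart in front of the work surface, level with it; the furniture and walls round the work are solid. World frame = base frame: x ahead of the robot, y to its left, z up, the work surface at z = 0. Lengths are in m, angles in rad, forces in N, time in s.
With the tool pointing down it reaches from about 0.225 to 0.875 m from the base axis. Payload 3.4 kg.
Tool frame: the origin (TCP) lies between the finger pads; the fingertips stand 8 mm ahead of it and the grasp point (between the pads) lies 11 mm behind it; z points along the fingers, y is the line along which they close (so a half turn about z gives the same grasp; the last joint's range is limited). The gripper opens to 85 mm and grips with 20 to 120 N. Pads are 22 mm wide; open, the fingers measure 114 mm over their backs; the gripper's body (76 mm by 85 mm) begins 54 mm behind the grasp point. The pads swing forward as they close: fully open they stand 13 mm farther back than shut.
Start: joints at [1.003, 0.276, 1.505, -0, 1.361, -0.121], TCP at [0.248, 0.519, 0.212] pointing down, gripper open.
Joint ranges: [-2.89, 2.89], [-0.75, 2.08], [0.22, 2.7], [-1.18, 4.32], [0.11, 2.71], [-2.7, 2.7]. Speed limits (rad/s): [2.57, 2.57, 3.14, 3.14, 3.14, 3.14].

## Interface

Orientations are given as a unit quaternion [w, x, y, z].
In Python, from rig import manip gives the robot as it stands.
- The arm moves only by the tool move_arm, never from a script. Its argument "deltas" is a list that holds one entry, the list of rows, each a list of 5 numbers: the shift along the tool's x, y, z normalised to -1 to 1, where 1 is 80 cm, then the turn about the tool's z normalised to -1 to 1, where 1 is 120 degrees, then the closure, from -1 (fully open) to 1 (shut). In form: [[[tx, ty, tz, twist, grip], ...]]. A call has 1 to 12 rows; each row is the pose to reach, as a shift and turn from the pose commanded when the call began, along the tool's axes at that moment; what a row does not reach only later rows make up. A row lasts 1/10 s, in which the tool goes at most 50 mm and 8.59 degrees, less where a joint would pass 70% of its speed; a pose out of reach is approached as far as the arm can. A call with a number of a shift or a turn outside -1 to 1 is refused whole. A call with a gripper value outside its range is refused whole. The fingers move at their own pace and stop on an object; "squeeze" is the grip in N (left out, the last holds). Time passes only in rows, so rows that repeat a pose let the fingers close. It gives the time, the measured TCP pose, the force, the opening and the grip force at its end, in the units of the state.
- manip.get_state(): the state, without advancing time (a new reading comes with each control period).
- manip.get_image(name): name is "scene" or "top"; returns the picture (384x512x3 uint8, red, green, blue); there is no depth.
- manip.camera_params(name): a dict with "fx", "fy", "cx", "cy" (pixels), "dist" ([k1, k2, p1, p2, k3] as OpenCV has them; the pictures are not rectified), "R" (3x3) and "t" (3): a world point X has camera coordinates R X + t. Camera axes: x right, y down, z forward; pixel columns grow to the right and rows downward; lengths in m; the calibration is good to about 2 mm. A picture is of the moment at which its call begins. camera_params takes no time and is no camera call.
- manip.sign_off(): hands the job in; it is judged then, once.
The state is a dict: "clock": time; "qpos": joint angles; "qd": joint speeds; "effort": joint torques, N m; "position": TCP position; "ee_rot": TCP orientation; "contact_force": force on the tool from outside, world axes, zero at the start; "moment": the same for the moment, N m; "width": finger opening in m; "gripper_force": force on a finger pad.
Only numpy, scipy, OpenCV 4.12 (cv2) and the standard library are available. Lean on these libraries where they do the work, as an engineer would, in place of code of your own. Each camera call takes 0.05 s, during which the arm holds its last target. There are 200 camera calls.

## Task

Set and lock the bread-slicing guide: with a fingertip push the upright aluminium end stop along the board until it is fully home against the two brass blocks, and then screw the red wing nut all the way down (clockwise seen from above) until it sits tight on its washer, by stroking its wings round with a fingertip again and again. Only push: do not pinch or grip the wing nut or the end stop. The stop must still be home when you finish, and the mug, jar, tin and drum standing round the guide must be left where they are.

Things in the scene. Friction and masses are not known exactly. Their poses are not given: they have to be found in the camera images.
- guide: Bread-slicing guide, fixed to the worktop: pale wooden board 140 (x) x 320 (y) mm, its top 18 mm above the worktop; origin at the centre of its underside, on the worktop, z up. It carries the fence, the brass blocks, the sliding end stop and the stud with the wing nut; the stud (steel, 10 mm diameter, top 80 mm above the worktop) stands at x = 0, y = -50 mm.
- fence (a point): Middle of the near face of the darker wooden fence along the guide's far edge (x = +50 mm in the guide's frame), at its top edge, 76 mm above the worktop; the fence is 320 mm long, 12 mm thick. It leaves no room to carry a finger all the way round the wing nut: stroke on the side away from the fence, lift, and go back.
- home_mark (a point): Home line of the end stop: middle between the +y faces of the two brass blocks (guide frame y = +35 mm), at their top, 30 mm above the worktop. The blocks are 24 (x) x 12 (y) x 12 mm, centred at x = -44 and +31 mm.
- end_stop: Upright aluminium plate on a thin slotted runner, axes as the guide's. Origin on its inner (-y) face at worktop height; plate x = -58 to +40, y = 0 to 12, z = 18 to 74 mm; blue strip on the outer face, 3.5 mm proud, z = 56 to 64 mm. Push its outer face in the guide's -y direction, 25 to 55 mm, until its inner face meets the brass blocks (guide y = +35 mm). 2 N of friction; stays put.
- stop_slide (a joint): Travel of the end stop in m: grows as it goes towards the brass blocks, 0.055 = fully home (a hard stop). Starts between 0 and 0.03.
- wing_nut: Red plastic wing nut turning about the upright stud. Origin on the axis at its underside, x along the wings, z up. The two wings reach 40 mm from the axis, 8 mm thick, 7 to 33 mm above the origin; hub radius 15 mm at the foot, 11 above. Clockwise from above it sinks 6 mm a turn; underside 32 mm above the worktop when loose, 25 mm when tight on the steel washer. 1 N on a wing turns it; stays put.
- nut_turn (a joint): Angle of the wing nut in rad, growing as it is turned clockwise seen from above: 0 fully loose, 7.5 tight on the washer (a hard stop). Starts between 0 and 2.
- mug: Orange mug with a handle, 81 mm wide (113 with the handle), 101 mm high; loose, beyond the guide's +y end. Origin at the centre of its underside.
- spice_jar: Small spice jar with green lid, 46 mm diameter, 98 mm high; loose, behind the guide's fence. Origin under its centre.
- flat_tin: Flat food tin, 86 mm diameter, 40 mm high; loose, behind the guide's fence near the wing nut's end. Origin under its centre.
- pepper_drum: Striped black and white drum, 46 mm diameter, 98 mm high; loose, beyond the guide's -y end. Origin under its centre.

How it is judged:
By the outcome, as a careful person would: the job done as asked, in the order asked, and still so for the second after the job is handed in, with the robot touching nothing.
It also fails if it takes over 72 s, if anything falls off the work surface, if the arm or the gripper's body presses on something with over 40 N, if the wrist force passes 120 N, or if a joint passes its speed limit or range.

## Working session

There is one attempt and no reset: what is moved stays moved. The work goes in short steps, Python scripts to look and compute and a tool call to move; the robot and the scene stay as the last step left them, time stands still between calls to the robot, and variables do not carry over. Pictures are saved under pics/ and viewed, at most 10 in all, crops included, and the job is handed in when it is done.

Besides the shell and the picture viewer there is one more tool, called after ">>>" by a JSON object that holds its "name" and its "arguments", one argument or row to a line. move_arm: Moves the arm, as the interface text tells. Scaled input: -1 to 1 covers 80 cm each way for a shift and 120 degrees each way for a turn. Its arguments: {"type":"object","properties":{"deltas":{"type":"array","items":{"type":"array","items":{"type":"array","items":{"type":"number","minimum":-1,"maximum":1}}}},"squeeze":{"type":"number"}},"required":["deltas"]}

```bash
mkdir -p pics; ls
cat > h.py <<'E'
import numpy as np, cv2
from rig import manip
def snap(n,f,crop=None,s=1):
    im=manip.get_image(n)[:,:,::-1]
    cv2.imwrite(f'pics/{n}_{f}_raw.png',im)
    if crop: x0,y0,x1,y1=crop; im=im[y0:y1,x0:x1]
    if s!=1: im=cv2.resize(im,None,fx=s,fy=s,interpolation=cv2.INTER_CUBIC)
    cv2.imwrite(f'pics/{n}_{f}.png',im)
def cam(n):
    p=manip.camera_params(n); K=np.array([[p['fx'],0,p['cx']],[0,p['fy'],p['cy']],[0,0,1]])
    return K,np.array(p['dist']),np.array(p['R']),np.array(p['t'])
def w(n,uv,z):
    K,d,R,t=cam(n); q=cv2.undistortPoints(np.array([[uv]],float),K,d)[0,0]
    r=R.T@np.array([*q,1]); c=-R.T@t
    return c+r*(z-c[2])/r[2]
def pix(n,X):
    K,d,R,t=cam(n); return cv2.projectPoints(np.array(X,float).reshape(-1,3),cv2.Rodrigues(R)[0],t,K,d)[0][:,0]
E
python3 - <<'E'
from h import *
snap('top','a',None,1.5);snap('scene','a',None,1.5)
for n in('top','scene'):
    K,d,R,t=cam(n);print(n,K[0,0],-R.T@t,R[2])
s=manip.get_state();print({k:np.round(v,4) for k,v in s.items()})
E
```

```text
pics
top 347.600408486687 [0.36852461 0.05012098 0.97223899] [ 0.17808442 -0.01928681 -0.98382618]
scene 394.91969409585516 [-0.03400844 -0.61546377  0.75705328] [ 0.53185598  0.57987316 -0.61715179]
{'clock': np.float64(0.1), 'qpos': array([ 1.003 ,  0.2765,  1.506 ,  0.    ,  1.3607, -0.121 ]), 'qd': array([-0.0005, -0.0014, -0.003 , -0.0022,  0.0008, -0.0006]), 'effort': array([ 2.50000e-03, -4.17697e+01, -2.46407e+01, -2.00000e-04,
        5.80000e-03,  0.00000e+00]), 'position': array([0.2481, 0.5181, 0.2113]), 'ee_rot': array([-3.000e-04,  2.215e-01,  9.752e-01, -8.000e-04]), 'contact_force': array([ 0.0982, -0.1931,  0.4705]), 'moment': array([-0.0002, -0.0061,  0.0106]), 'gripper_force': np.float64(0.0), 'width': np.float64(0.0854)}
```

View pics/top_a.png

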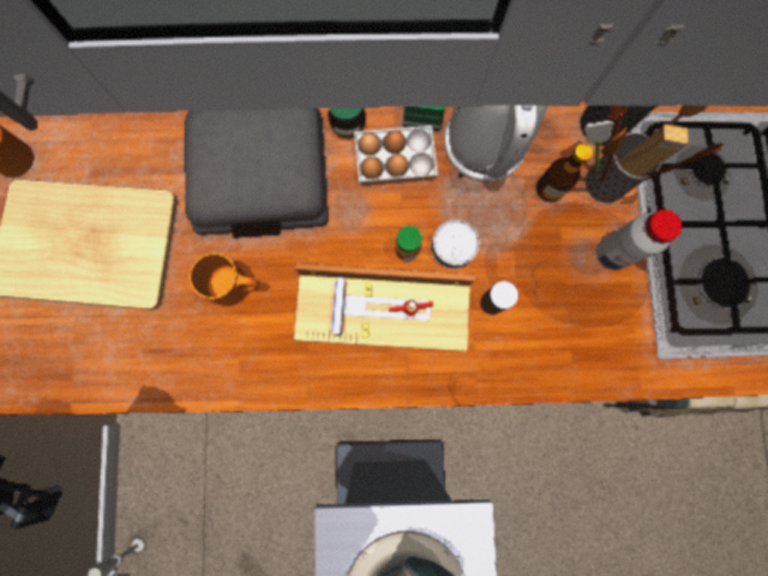

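View pics/scene_a.png

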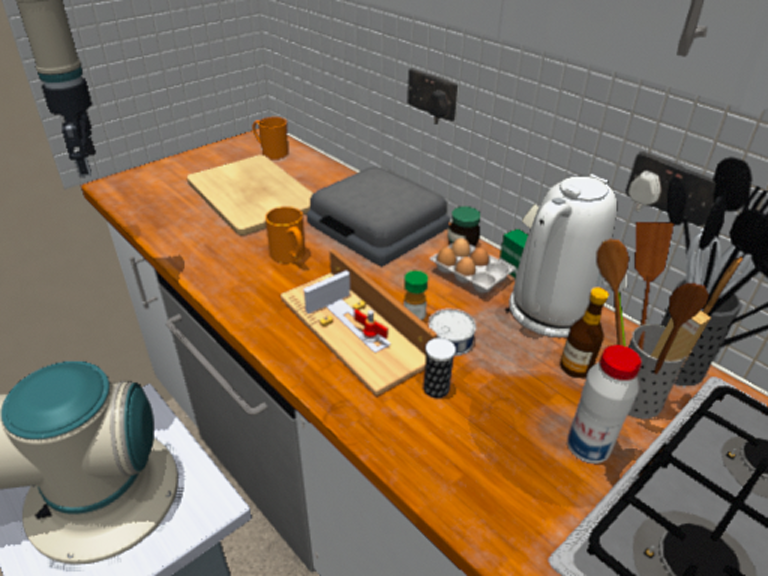

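The top view shows the guide with board corners at about (295,340), (468,350) and (470,280), the stop at (340,305) and the nut hub at (411,308), in the 1.5x picture. Next I'll enlarge that area.

Run:
```python
import cv2
im=cv2.imread('pics/top_a_raw.png')[165:245,185:345]
cv2.imwrite('pics/c1.png',cv2.resize(im,None,fx=5,fy=5,interpolation=cv2.INTER_CUBIC))
im=cv2.imread('pics/scene_a_raw.png')[160:265,180:300]
cv2.imwrite('pics/c2.png',cv2.resize(im,None,fx=5,fy=5,interpolation=cv2.INTER_CUBIC))
```

```text
(no output)
```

View pics/c1.png

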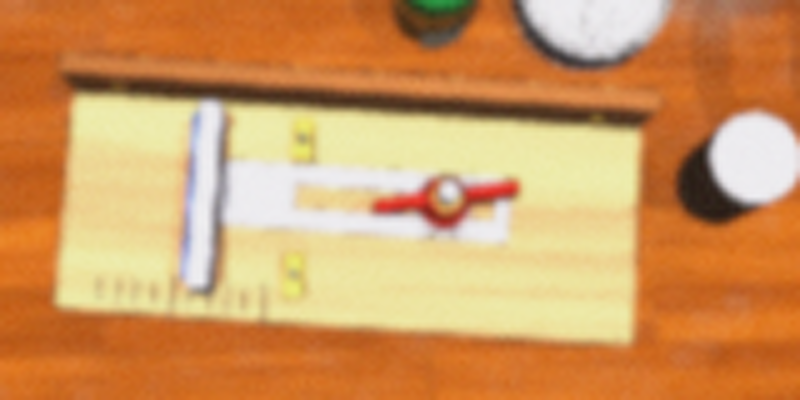

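View pics/c2.png

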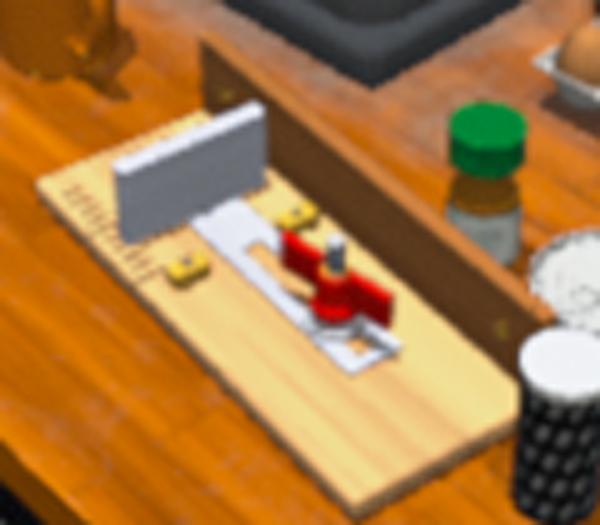

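The crops show the board's near corners, at c1 (55,308) and (633,343), c2 (40,185) and (350,515). They also show the stud top at c1 (447,190) and c2 (335,242), the brass blocks, the stop's top edge and both wing tips. I'll fit a pose to these points.

```bash
cat > fit.py <<'E'
from h import *
from scipy.optimize import least_squares
def c1(x,y): return 185+(x+.5)/5-.5,165+(y+.5)/5-.5
def c2(x,y): return 180+(x+.5)/5-.5,160+(y+.5)/5-.5
# static guide points
P=[('top',c1(55,308),(-70,160,18)),('top',c1(633,343),(-70,-160,18)),('top',c1(447,188),(0,-50,80)),
('top',c1(292,272),(-44,29,30)),('top',c1(303,137),(31,29,30)),
('scene',c2(37,185),(-70,160,18)),('scene',c2(350,515),(-70,-160,18)),('scene',c2(335,238),(0,-50,80)),
('scene',c2(188,263),(-44,29,30)),('scene',c2(297,212),(31,29,30))]
def T(p,X):
    c,s=np.cos(p[2]),np.sin(p[2]); X=np.array(X)/1000
    return np.array([p[0]+c*X[0]-s*X[1],p[1]+s*X[0]+c*X[1],X[2]])
def Ti(p,W):
    c,s=np.cos(p[2]),np.sin(p[2]); d=np.array(W[:2])-p[:2]
    return np.array([c*d[0]+s*d[1],-s*d[0]+c*d[1]])*1000
def res(p): return np.concatenate([pix(n,T(p,X))[0]-uv for n,uv,X in P])
r=least_squares(res,[.5,0,0],x_scale=[.1,.1,.1])
if __name__=='__main__':
    p=r.x; print(np.round(p,4),np.round(r.fun.reshape(-1,2),1))
    for uv in((375,207),(518,187)): print('wing',Ti(p,w('top',c1(*uv),.063)))
    for uv in((285,237),(392,298)): print('wing s',Ti(p,w('scene',c2(*uv),.063)))
    for uv in((224,106),(212,290)): print('stop in',Ti(p,w('top',c1(*uv),.074)))
    for uv in((120,180),(266,112)): print('stop in s',Ti(p,w('scene',c2(*uv),.074)))
    for uv in((757,157),):print('drum',Ti(p,w('top',c1(*uv),.098)))
    print('mug',Ti(p,w('top',(215/1.5,275/1.5),.101)),Ti(p,w('top',(258/1.5,285/1.5),.06)))
E
python3 fit.py
```

```text
[ 0.5019  0.0286 -0.0904] [[-0.5 -0.1]
 [ 0.5  0.9]
 [ 0.8  0.6]
 [ 0.5  0.5]
 [ 0.3  0.4]
 [-0.6 -1.4]
 [ 0.6 -2.4]
 [ 0.2  0.1]
 [ 0.1 -0.1]
 [ 0.2  0.1]]
wing [ -8.6632143  -11.48372461]
wing [  7.22831971 -86.40738619]
wing s [ -9.85970516 -16.64858225]
wing s [  7.02760309 -89.91284083]
stop in [37.78989839 71.5081986 ]
stop in [-59.17614223  70.0017829 ]
stop in s [-63.03450445  66.06541875]
stop in s [38.23764367 70.49166763]
drum [  25.7789339  -204.68306546]
mug [ 23.63100466 289.74140962] [ 18.40684647 224.20501903]
```

```bash
sed -i "s/^('scene',c2(37,185).*(335,238)/('scene',c2(335,238)/" fit.py; python3 fit.py | head -12
cat > d.py <<'E'
import sys
from fit import *
from scipy.spatial.transform import Rotation as Ro
p=r.x
def show():
    s=manip.get_state();q=s['ee_rot'];R=Ro.from_quat([*q[1:],q[0]]).as_matrix()
    yaw=np.arctan2(R[1,1],R[0,1]); tgt=np.pi/2+p[2]
    print('t',s['clock'],'guide',np.round([*Ti(p,s['position']),s['position'][2]*1000],1),'twist units',round((np.degrees(yaw-tgt))/120,4),
     'F',np.round(s['contact_force'],1),'w',round(float(s['width']),4),'q',np.round(s['qpos'],2))
    return s['position'],R
if __name__=='__main__':
    x,R=show()
    if len(sys.argv)>3:
        g=[float(a) for a in sys.argv[1:4]]
        print('delta',np.round(R.T@(T(p,g)-x)/.8,4))
E
python3 d.py -9 122 160
```

```text
[ 0.5027  0.0297 -0.0827] [[-0.7  0. ]
 [ 0.3  0.1]
 [ 0.4  0.2]
 [ 0.2  0.3]
 [-0.2  0.1]
 [ 0.3 -0.3]
 [ 0.1 -0.3]
 [ 0.1 -0.2]]
wing [ -9.506126   -12.52417745]
wing [  5.81160549 -87.56725188]
wing s [-10.74210479 -17.67972798]
wing s [  5.58407001 -91.07106794]
t 0.1 guide [-294.1  465.7  211.3] twist units -0.1738 F [ 0.1 -0.2  0.5] w 0.0854 q [ 1.    0.28  1.51  0.    1.36 -0.12]
delta [-0.486  -0.2745  0.0645]
```

>>> {"name": "move_arm", "arguments": {
  "deltas": [
    [[-0.05,-0.028,0.0,-0.02,1],[-0.1,-0.056,0.0,-0.04,1],[-0.15,-0.084,0.01,-0.06,1],[-0.2,-0.112,0.02,-0.08,1],[-0.25,-0.14,0.03,-0.1,1],[-0.3,-0.168,0.04,-0.12,1],[-0.35,-0.196,0.05,-0.14,1],[-0.4,-0.224,0.06,-0.16,1],[-0.45,-0.252,0.0645,-0.174,1],[-0.486,-0.2745,0.0645,-0.174,1],[-0.486,-0.2745,0.0645,-0.174,1],[-0.486,-0.2745,0.0645,-0.174,1]]
  ]
}}

```text
clock: 1.3
position: [0.504, 0.152, 0.16]
ee_rot: [-0.001, 0.042, 0.999, 0.0]
contact_force: [0.6, 0.1, 0.1]
width: -0.0001
gripper_force: 0.0
```

```bash
python3 d.py -9 122 47
```

```text
t 1.3 guide [ -8.8 122.  160. ] twist units -0.0009 F [0.6 0.1 0.1] w -0.0001 q [ 0.16  0.24  1.69  0.    1.21 -1.33]
delta [-0.000e+00 -1.000e-04  1.412e-01]
```

>>> {"name": "move_arm", "arguments": {
  "deltas": [
    [[0,0,0.05,0,1],[0,0,0.1,0,1],[0,0,0.14,0,1],[0,0,0.141,0,1],[0,-0.01,0.141,0,1],[0,-0.02,0.141,0,1],[0,-0.028,0.141,0,1],[0,-0.036,0.141,0,1],[0,-0.042,0.141,0,1],[0,-0.048,0.141,0,1],[0,-0.054,0.141,0,1],[0,-0.054,0.141,0,1]]
  ]
}}

```text
clock: 2.5
position: [0.5012, 0.1088, 0.0485]
ee_rot: [0.001, 0.041, 0.999, -0.0]
contact_force: [-0.7, 0.7, 5.8]
width: 0.0002
gripper_force: 3.3
```

```bash
python3 d.py; python3 -c "
from h import *
snap('top','b',(225,165,325,245),6)"
```

```text
t 2.5 guide [-8.  78.8 48.5] twist units -0.0 F [-0.7  0.7  5.8] w 0.0002 q [ 0.08  0.33  1.88 -0.    0.93 -1.41]
```

View pics/top_b.png

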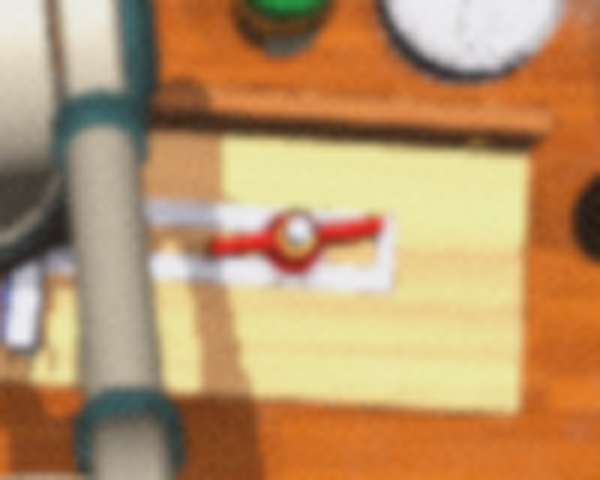

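The stop has moved only a little: its near inner corner is now at about (35,345) in the crop, raw (230.8,222.4). The nut hasn't moved, at (297,232). I'll check the contact from the scene camera.

```bash
python3 -c "
from d import *
print(Ti(p,w('top',(227.3,222.9),.074)),Ti(p,w('top',(225+35/6,165+345/6),.074)))
snap('scene','b',(190,130,290,230),6)"
```

```text
[-60.11944946  68.51650857] [-58.52838017  59.4879319 ]
```

View pics/scene_b.png

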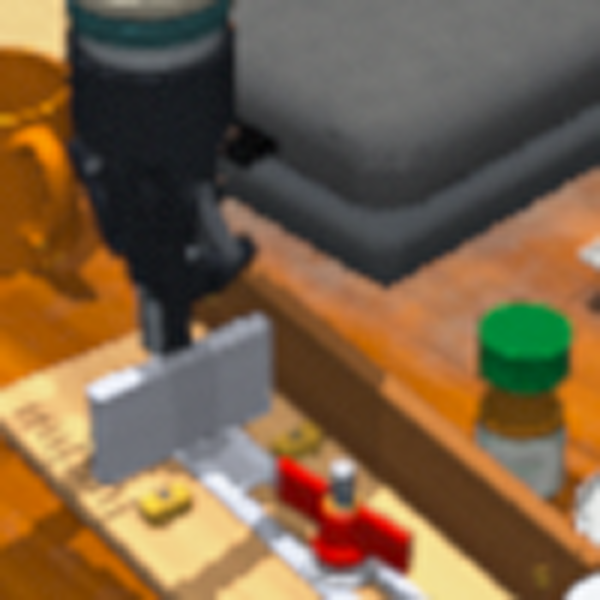

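The scene view shows the tip behind the plate at (165,330) with the fence clear. The fingertip is slimmer than I assumed. I'll keep pushing gently.

>>> {"name": "move_arm", "arguments": {
  "deltas": [
    [[0,-0.006,0,0,1],[0,-0.012,0,0,1],[0,-0.016,0,0,1],[0,-0.02,0,0,1]]
  ]
}}

```text
clock: 3.0
position: [0.4999, 0.0936, 0.0485]
ee_rot: [0.001, 0.041, 0.999, 0.0]
contact_force: [-1.3, 3.1, 6.1]
width: 0.0001
gripper_force: 3.9
```

```bash
python3 d.py
```

```text
t 3.0 guide [-8.1 63.5 48.5] twist units 0.0 F [-1.3  3.1  6.1] w 0.0001 q [ 0.05  0.33  1.89  0.    0.93 -1.44]
```

>>> {"name": "move_arm", "arguments": {
  "deltas": [
    [[0,-0.003,0,0,1],[0,-0.006,0,0,1],[0,-0.008,0,0,1]]
  ]
}}

```text
clock: 3.3
position: [0.4993, 0.0872, 0.0485]
ee_rot: [0.001, 0.041, 0.999, 0.0]
contact_force: [-1.0, 2.2, 5.9]
width: -0.0001
gripper_force: 3.9
```

```bash
python3 d.py
```

```text
t 3.3 guide [-8.1 57.  48.5] twist units 0.0 F [-1.   2.2  5.9] w -0.0001 q [ 0.04  0.33  1.89  0.    0.92 -1.45]
```

>>> {"name": "move_arm", "arguments": {
  "deltas": [
    [[0,-0.002,0,0,1],[0,-0.004,0,0,1],[0,-0.004,0,0,1]]
  ]
}}

```text
clock: 3.6
position: [0.4991, 0.0838, 0.0485]
ee_rot: [0.001, 0.041, 0.999, 0.0]
contact_force: [-1.3, 1.7, 6.6]
width: 0.0002
gripper_force: 3.7
```

```bash
python3 d.py
```

```text
t 3.6 guide [-8.1 53.7 48.5] twist units 0.0001 F [-1.3  1.7  6.6] w 0.0002 q [ 0.03  0.32  1.89  0.    0.92 -1.46]
```

>>> {"name": "move_arm", "arguments": {
  "deltas": [
    [[0,-0.002,0,0,1],[0,-0.004,0,0,1],[0,-0.004,0,0,1]]
  ]
}}

```text
clock: 3.9
position: [0.4989, 0.0826, 0.0485]
ee_rot: [0.001, 0.042, 0.999, 0.002]
contact_force: [-0.7, 7.8, 5.6]
width: -0.0002
gripper_force: 5.3
```

```bash
python3 -c "
from d import *
show();snap('scene','c',(190,130,290,230),6)"
```

```text
t 3.9 guide [-8.1 52.4 48.5] twist units -0.0008 F [-0.7  7.8  5.6] w -0.0002 q [ 0.02  0.32  1.89  0.    0.92 -1.47]
```

View pics/scene_c.png

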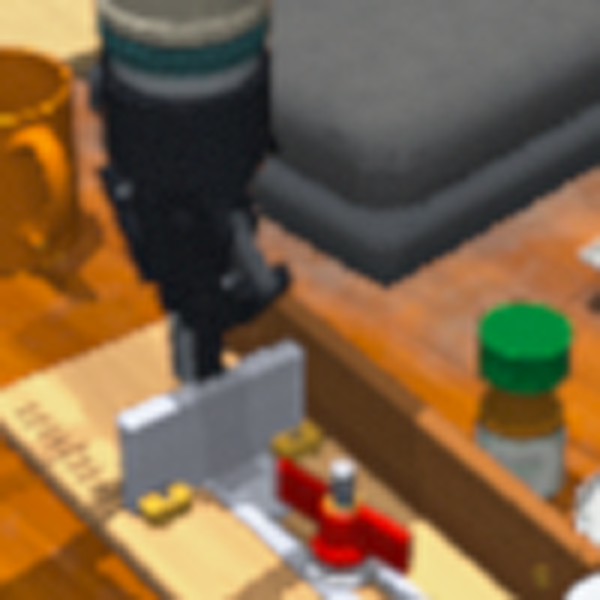

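The plate now covers the back of both brass blocks and the force rose to 7.8 N, so the stop is home. I'll give it one short firm push, then back off and lift.

>>> {"name": "move_arm", "arguments": {
  "deltas": [
    [[0,-0.003,0,0,1],[0,-0.003,0,0,1]]
  ]
}}

```text
clock: 4.15
position: [0.499, 0.0824, 0.0485]
ee_rot: [0.001, 0.043, 0.999, 0.004]
contact_force: [0.3, 13.8, 4.9]
width: 0.0002
gripper_force: 8.3
```

```bash
python3 d.py
```

```text
t 4.15 guide [-8.1 52.3 48.5] twist units -0.0016 F [ 0.3 13.8  4.9] w 0.0002 q [ 0.02  0.32  1.89  0.01  0.92 -1.47]
```

>>> {"name": "move_arm", "arguments": {
  "deltas": [
    [[0,0.01,0,0,1],[0,0.022,0,0,1],[0,0.022,-0.05,0,1],[0,0.022,-0.09,0,1],[0,0.022,-0.09,0,1]]
  ]
}}

```text
clock: 4.65
position: [0.5028, 0.0957, 0.1236]
ee_rot: [0.004, 0.041, 0.999, 0.0]
contact_force: [1.2, 0.1, 0.4]
width: 0.0001
gripper_force: 0.0
```

```bash
python3 d.py 27 -80 120
```

```text
t 4.65 guide [ -5.4  65.8 123.6] twist units 0.0004 F [1.2 0.1 0.4] w 0.0001 q [ 0.05  0.25  1.78 -0.    1.1  -1.44]
delta [-0.0402 -0.1823  0.0048]
```

>>> {"name": "move_arm", "arguments": {
  "deltas": [
    [[-0.01,-0.05,0,0,1],[-0.02,-0.1,0,0,1],[-0.035,-0.15,0,0,1],[-0.04,-0.182,0,0,1],[-0.04,-0.182,0,0,1],[-0.04,-0.182,0,0,1]]
  ]
}}

```text
clock: 5.25
position: [0.5185, -0.0521, 0.1187]
ee_rot: [-0.001, 0.042, 0.999, 0.0]
contact_force: [-0.9, -0.1, -1.4]
width: -0.0001
gripper_force: 0.0
```

```bash
python3 d.py 27 -80 53;  python3 -c "
from h import *
snap('scene','e',(190,130,290,230),6)"
```

```text
t 5.25 guide [ 22.5 -80.2 118.7] twist units -0.0007 F [-0.9 -0.1 -1.4] w -0.0001 q [-0.23  0.27  1.76  0.    1.11 -1.72]
delta [-0.0058  0.0002  0.0821]
```

View pics/scene_e.png

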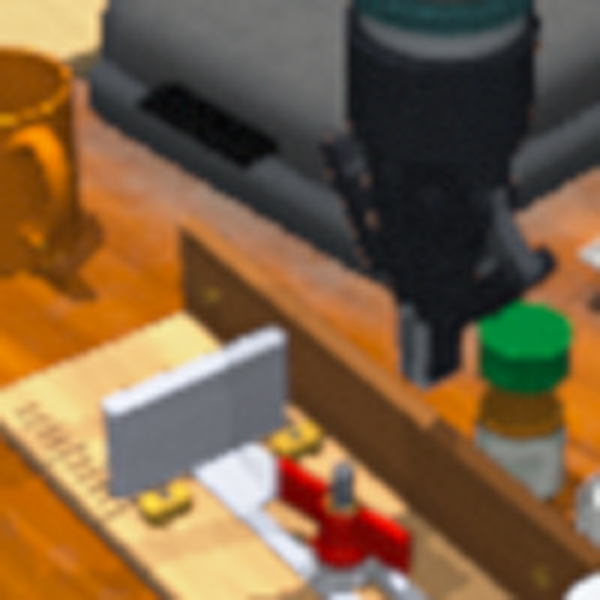

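The stop has been dragged back by about 14 mm: its top-left corner is now at (105,405), and was at (120,425). A step on the finger was pressing on the plate, which fits Fz of about 6 N, so backing off carried it along. I'll push again about 9 mm higher so that nothing bears down on it.

```bash
python3 d.py -9 100 122; python3 -c "
from d import *
print(pix('scene',[T(p,(-58,y,74)) for y in (35,49,71)]), 190+105/6,130+405/6)"
```

```text
t 5.3 guide [ 22.4 -79.5 118.9] twist units -0.0001 F [ 0.3  0.3 -1.4] w 0.0 q [-0.23  0.27  1.76  0.    1.11 -1.72]
delta [ 0.0393  0.2244 -0.0037]
[[211.17762158 200.5036447 ]
 [208.41350534 197.89920542]
 [204.15999042 193.89058518]] 207.5 197.5
```

>>> {"name": "move_arm", "arguments": {
  "deltas": [
    [[0.01,0.05,-0.004,0,1],[0.02,0.1,-0.004,0,1],[0.03,0.15,-0.004,0,1],[0.04,0.2,-0.004,0,1],[0.04,0.225,-0.004,0,1],[0.04,0.225,-0.004,0,1],[0.04,0.225,0.04,0,1],[0.04,0.225,0.078,0,1],[0.04,0.225,0.078,0,1]]
  ]
}}

```text
clock: 6.2
position: [0.4982, 0.1297, 0.0539]
ee_rot: [-0.005, 0.041, 0.999, -0.001]
contact_force: [-0.0, 0.2, -0.0]
width: -0.0001
gripper_force: 0.0
```

```bash
python3 d.py -9 65 57
```

```text
t 6.2 guide [-12.8  99.3  53.9] twist units 0.0006 F [-0.   0.2 -0. ] w -0.0001 q [ 0.12  0.33  1.86 -0.    0.96 -1.37]
delta [-0.0046 -0.0428 -0.0039]
```

>>> {"name": "move_arm", "arguments": {
  "deltas": [
    [[0,0,-0.002,0,1],[0,-0.012,-0.002,0,1],[0,-0.024,-0.002,0,1],[0,-0.03,-0.002,0,1],[0,-0.036,-0.002,0,1],[0,-0.04,-0.002,0,1]]
  ]
}}

```text
clock: 6.8
position: [0.4999, 0.0976, 0.0593]
ee_rot: [0.0, 0.042, 0.999, 0.0]
contact_force: [0.5, -0.6, -0.6]
width: 0.0001
gripper_force: 0.0
```

```bash
python3 d.py
```

```text
t 6.8 guide [-8.5 67.5 59.3] twist units -0.0002 F [ 0.5 -0.6 -0.6] w 0.0001 q [ 0.06  0.32  1.87  0.    0.95 -1.43]
```

>>> {"name": "move_arm", "arguments": {
  "deltas": [
    [[0,-0.004,0,0,1],[0,-0.008,0,0,1],[0,-0.008,0,0,1]]
  ]
}}

```text
clock: 7.1
position: [0.4992, 0.0917, 0.0588]
ee_rot: [-0.0, 0.041, 0.999, 0.0]
contact_force: [0.1, -0.3, 0.3]
width: -0.0
gripper_force: 0.0
```

```bash
python3 d.py
```

```text
t 7.1 guide [-8.7 61.5 58.8] twist units 0.0 F [ 0.1 -0.3  0.3] w -0.0 q [ 0.04  0.31  1.87  0.    0.95 -1.44]
```

```bash
python3 -c "
from h import *
snap('scene','f',(190,120,270,220),6)"
```

```text
(no output)
```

View pics/scene_f.png

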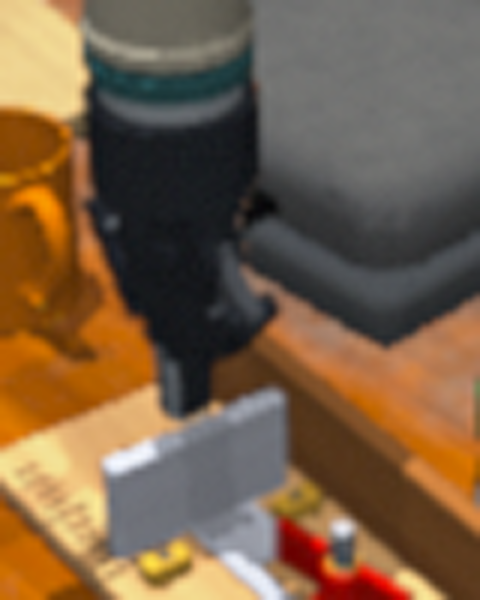

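The tip's lower edge at (185,415) shows above the plate's top edge, so the tip is higher than I thought. I'll work out its height.

```bash
python3 -c "
from d import *
print(np.round(pix('scene',[T(p,(-9,61.5,z)) for z in (50,60,70,80)]),1), 190+185/6,120+415/6)
print(np.round(pix('scene',[T(p,(-9,78.8,z)) for z in (40,50,60,70,80)]),1), 190+172/6,130+352/6)
print(np.round(pix('scene',[T(p,(22.5,-80.2,z)) for z in (110,120,130,140)]),1), 190+432/6,130+385/6)
print(np.round(pix('scene',[T(p,(-9,y,74)) for y in (47,50,53)]),1), 190+190/6,120+430/6)
"
```

```text
[[221.  195.8]
 [220.9 193.1]
 [220.8 190.3]
 [220.7 187.5]] 220.83333333333334 189.16666666666669
[[217.8 195.5]
 [217.7 192.8]
 [217.5 190.1]
 [217.4 187.3]
 [217.3 184.5]] 218.66666666666666 188.66666666666666
[[261.  200.8]
 [261.1 197.8]
 [261.2 194.7]
 [261.3 191.6]] 262.0 194.16666666666669
[[223.6 191.7]
 [223.  191.2]
 [222.4 190.7]] 221.66666666666666 191.66666666666669
```

The numbers agree: with the gripper shut, the tip lies about 15 mm behind the TCP. On the first push it was riding on top of the blue strip, at z = 64. I'll back off, go lower (TCP at about 32 mm, tip at about 47 mm) and push again.

>>> {"name": "move_arm", "arguments": {
  "deltas": [
    [[0,0.02,0,0,1],[0,0.04,0,0,1],[0,0.04,0.015,0,1],[0,0.04,0.0325,0,1],[0,0.04,0.0325,0,1],[0,0.034,0.0325,0,1],[0,0.028,0.0325,0,1],[0,0.022,0.0325,0,1],[0,0.016,0.0325,0,1],[0,0.01,0.0325,0,1],[0,0.005,0.0325,0,1],[0,0.005,0.0325,0,1]]
  ]
}}

```text
clock: 8.35
position: [0.4998, 0.0953, 0.0332]
ee_rot: [0.0, 0.041, 0.999, -0.0]
contact_force: [0.7, 0.6, -0.2]
width: -0.0
gripper_force: 0.1
```

```bash
python3 d.py; python3 -c "
from d import *
print('jar',Ti(p,w('top',(409/1.5,234/1.5),.098)),'tin',Ti(p,w('top',(456/1.5,243/1.5),.04)))"
```

```text
t 8.35 guide [-8.3 65.2 33.2] twist units -0.0 F [ 0.7  0.6 -0.2] w -0.0 q [ 0.05  0.35  1.9  -0.    0.89 -1.44]
jar [118.98788472 -38.28478714] tin [ 124.27020685 -129.27333206]
```

>>> {"name": "move_arm", "arguments": {
  "deltas": [
    [[0,-0.004,0,0,1],[0,-0.008,0,0,1],[0,-0.009,0,0,1],[0,-0.009,0,0,1]]
  ]
}}

```text
clock: 8.75
position: [0.4996, 0.0925, 0.0332]
ee_rot: [0.001, 0.043, 0.999, 0.004]
contact_force: [0.8, 13.9, 1.4]
width: -0.0004
gripper_force: 6.8
```

```bash
python3 d.py
```

```text
t 8.75 guide [-8.3 62.3 33.2] twist units -0.0014 F [ 0.8 13.9  1.4] w -0.0004 q [ 0.04  0.35  1.91  0.01  0.89 -1.45]
```

>>> {"name": "move_arm", "arguments": {
  "deltas": [
    [[0,-0.002,0,0,1],[0,-0.004,0,0,1],[0,-0.004,0,0,1]]
  ]
}}

```text
clock: 9.05
position: [0.4996, 0.0922, 0.0333]
ee_rot: [0.001, 0.044, 0.999, 0.006]
contact_force: [1.2, 23.4, 0.7]
width: -0.0002
gripper_force: 11.4
```

```bash
python3 d.py
```

```text
t 9.05 guide [-8.3 62.1 33.3] twist units -0.0026 F [ 1.2 23.4  0.7] w -0.0002 q [ 0.04  0.34  1.91  0.02  0.89 -1.46]
```

>>> {"name": "move_arm", "arguments": {
  "deltas": [
    [[0,0.012,0,0,1],[0,0.03,0,0,1],[0,0.03,0,0,1],[0,0.03,-0.05,0,1],[0,0.03,-0.1,0,1],[0,0.03,-0.1,0,1]]
  ]
}}

```text
clock: 9.65
position: [0.5047, 0.1093, 0.1178]
ee_rot: [0.005, 0.041, 0.999, 0.0]
contact_force: [1.4, 1.1, 0.1]
width: -0.0003
gripper_force: 0.0
```

```bash
cat > track.py <<'E'
from d import *
# plate top-left corner / front face patch tracked between stored pictures
show()
def trk(new):
    a=cv2.imread('pics/scene_f_raw.png')
    out=[]
    for (x,y) in ((207,196),(204,212)):   # upper left corner of plate; lower left
        t=a[y-6:y+7,x-5:x+8]; S=new[y-16:y+17,x-15:x+18]
        m=cv2.matchTemplate(S,t,cv2.TM_CCOEFF_NORMED); _,v,_,l=cv2.minMaxLoc(m)
        out.append((l[0]-10,l[1]-10,round(v,2)))
    return out
new=manip.get_image('scene')[:,:,::-1]; cv2.imwrite('pics/scene_g_raw.png',new)
for f in 'bceg': print(f,trk(cv2.imread(f'pics/scene_{f}_raw.png')))
q=pix('scene',[T(p,(-58,y,74)) for y in (71,49,35)]);print(q)
E
python3 track.py
```

```text
t 9.65 guide [ -4.6  79.5 117.8] twist units 0.0004 F [1.4 1.1 0.1] w -0.0003 q [ 0.08  0.26  1.78 -0.    1.09 -1.41]
b [(-2, -2, 0.88), (-3, -3, 0.94)]
c [(3, 2, 0.97), (2, 2, 0.95)]
e [(0, 0, 0.97), (0, 0, 0.92)]
g [(2, 3, 0.87), (-2, -2, 0.86)]
[[204.15999042 193.89058518]
 [208.41350534 197.89920542]
 [211.17762158 200.5036447 ]]
```

Matched against the earlier frames, the plate sits where it did in frame c, which is home, and this time it stayed there. Now the nut.

>>> {"name": "move_arm", "arguments": {
  "deltas": [
    [[-0.005,-0.04,-0.01,0,1],[-0.015,-0.09,-0.01,0,1],[-0.03,-0.14,-0.01,0,1],[-0.04,-0.19,-0.01,0,1],[-0.04,-0.202,-0.01,0,1],[-0.04,-0.202,-0.01,0,1],[-0.04,-0.202,-0.01,0,1]]
  ]
}}

```text
clock: 10.4
position: [0.5181, -0.0535, 0.1199]
ee_rot: [-0.001, 0.041, 0.999, 0.001]
contact_force: [-0.1, 0.6, -1.2]
width: -0.0003
gripper_force: 0.0
```

```bash
python3 d.py 28 -82 30
```

```text
t 10.4 guide [ 22.2 -81.6 119.9] twist units -0.0001 F [-0.1  0.6 -1.2] w -0.0003 q [-0.24  0.27  1.76  0.    1.12 -1.73]
delta [-0.0075 -0.0006  0.1124]
```

>>> {"name": "move_arm", "arguments": {
  "deltas": [
    [[-0.007,0,0,0,1],[-0.007,0,0.03,0,1],[-0.007,0,0.06,0,1],[-0.007,0,0.08,0,1],[-0.007,0,0.1,0,1],[-0.007,0,0.112,0,1],[-0.007,0,0.112,0,1]]
  ]
}}

```text
clock: 11.1
position: [0.524, -0.0534, 0.0301]
ee_rot: [-0.001, 0.04, 0.999, 0.0]
contact_force: [0.2, 0.3, 0.2]
width: -0.0
gripper_force: 0.0
```

```bash
python3 d.py 0 -81 30
```

```text
t 11.1 guide [ 28.1 -81.1  30.1] twist units 0.0009 F [0.2 0.3 0.2] w -0.0 q [-0.23  0.38  1.87  0.    0.9  -1.72]
delta [0.0351 0.0002 0.0002]
```

>>> {"name": "move_arm", "arguments": {
  "deltas": [
    [[0.009,0,0,0,1],[0.018,0,0,0,1],[0.027,0,0,0,1],[0.035,0,0,0,1],[0.042,0.001,0,0,1],[0.0483,0.0024,0,0,1],[0.0545,0.005,0,0,1],[0.06,0.009,0,0,1],[0.0645,0.014,0,0,1],[0.0685,0.0194,0,0,1],[0.0715,0.0255,0,0,1],[0.073,0.032,0,0,1]]
  ]
}}

```text
clock: 12.3
position: [0.4682, -0.0239, 0.0312]
ee_rot: [-0.0, 0.041, 0.999, -0.0]
contact_force: [0.1, -0.4, 0.2]
width: 0.0001
gripper_force: 0.6
```

```bash
python3 d.py -30.5 -55.4 30
python3 - <<'E'
from d import *
def wings(n='top'):
    im=manip.get_image(n); i=im.astype(int); m=(i[...,0]>120)&(i[...,1]<70)&(i[...,2]<70)
    c=pix(n,T(p,(0,-50,55)))[0]; yy,xx=np.nonzero(m); k=np.hypot(xx-c[0],yy-c[1])<24
    pts=np.array([Ti(p,w(n,(x,y),.057)) for x,y in zip(xx[k],yy[k])])-[0,-50]
    if len(pts)<5: print(n,'few');return
    print(n,len(pts),np.round(pts.mean(0),1)); u,s,v=np.linalg.svd(pts-pts.mean(0)); print('axis x,y',np.round(v[0],2),np.round(s,0),'theta',round(np.degrees(np.arctan2(-v[0][0],-v[0][1]))%180))
wings();wings('scene')
E
```

```text
t 12.3 guide [-30.  -56.2  31.2] twist units 0.0003 F [ 0.1 -0.4  0.2] w 0.0001 q [-0.2   0.3   1.99 -0.    0.85 -1.69]
delta [0.0006 0.001  0.0015]Traceback (most recent call last):
  File "<stdin>", line 8, in <module>
  File "<stdin>", line 5, in wings
ValueError: operands could not be broadcast together with shapes (0,) (2,)
```

```bash
cat > wing.py <<'E'
from d import *
def wings(n):
    i=manip.get_image(n).astype(int); m=(i[...,0]>120)&(i[...,1]<70)&(i[...,2]<70)
    c=pix(n,T(p,(0,-50,55)))[0]; yy,xx=np.nonzero(m); k=np.hypot(xx-c[0],yy-c[1])<24
    if k.sum()<5: print(n,'hidden');return
    a=np.c_[xx,yy][k].astype(float); mu=a.mean(0); v=np.linalg.svd(a-mu)[2][0]
    e=[Ti(p,w(n,mu+s*v,.05)) for s in(-5,5)]; d=e[1]-e[0]
    print(n,k.sum(),'bbox',a.min(0),a.max(0),'theta~',round(np.degrees(np.arctan2(-d[0],-d[1]))%180))
if __name__=='__main__': show();wings('top');wings('scene')
E
python3 wing.py
```

```text
t 12.35 guide [-30.3 -55.5  31.2] twist units 0.0003 F [-0.2 -0.6 -0.1] w 0.0001 q [-0.2   0.3   1.99  0.    0.85 -1.69]
top hidden
scene 117 bbox [244. 211.] [261. 224.] theta~ 81
```

>>> {"name": "move_arm", "arguments": {
  "deltas": [
    [[0.0006,0.007,0,0,1],[0,0.0135,0,0,1],[-0.002,0.02,0,0,1],[-0.0046,0.026,0,0,1],[-0.009,0.0315,0,0,1],[-0.0132,0.0364,0,0,1],[-0.019,0.04,0,0,1],[-0.0248,0.043,0,0,1],[-0.031,0.045,0,0,1],[-0.038,0.0455,0,0,1],[-0.038,0.0455,0,0,1]]
  ]
}}

```text
clock: 13.55
position: [0.5034, 0.0095, 0.0314]
ee_rot: [0.001, 0.041, 0.999, 0.0]
contact_force: [0.3, -0.7, -0.7]
width: 0.0002
gripper_force: 0.2
```

```bash
python3 wing.py
```

```text
t 13.55 guide [  2.4 -20.1  31.4] twist units 0.0 F [ 0.3 -0.7 -0.7] w 0.0002 q [-0.12  0.34  1.92  0.    0.88 -1.61]
top 24 bbox [275. 206.] [284. 213.] theta~ 36
scene 71 bbox [242. 206.] [251. 229.] theta~ 39
```

>>> {"name": "move_arm", "arguments": {
  "deltas": [
    [[0.008,0,0,0,1],[0.008,0,-0.04,0,1],[0.008,0,-0.08,0,1],[0,-0.025,-0.08,0,1],[-0.01,-0.05,-0.08,0,1],[-0.022,-0.076,-0.08,0,1],[-0.022,-0.076,-0.08,0,1],[-0.022,-0.076,-0.05,0,1],[-0.022,-0.076,-0.02,0,1],[-0.022,-0.076,0.002,0,1],[-0.022,-0.076,0.002,0,1],[-0.022,-0.076,0.002,0,1]]
  ]
}}

```text
clock: 14.85
position: [0.5141, -0.0521, 0.0298]
ee_rot: [-0.0, 0.041, 0.999, 0.0]
contact_force: [-0.5, 0.1, 0.3]
width: 0.0002
gripper_force: 0.0
```

```bash
python3 wing.py; python3 d.py 0 -81 30|tail -1
```

```text
t 14.85 guide [ 18.1 -80.5  29.8] twist units 0.0002 F [-0.5  0.1  0.3] w 0.0002 q [-0.24  0.36  1.89  0.    0.89 -1.72]
top 18 bbox [278. 207.] [284. 213.] theta~ 42
scene 64 bbox [242. 204.] [251. 229.] theta~ 38
delta [ 0.0241 -0.0002  0.0009]
```

>>> {"name": "move_arm", "arguments": {
  "deltas": [
    [[0.011,0,0,0,1],[0.0225,0,0,0,1],[0.029,0.001,0,0,1],[0.0358,0.002,0,0,1],[0.042,0.0045,0,0,1],[0.0474,0.0085,0,0,1],[0.052,0.013,0,0,1],[0.056,0.019,0,0,1],[0.059,0.025,0,0,1],[0.0606,0.0315,0,0,1],[0.0606,0.0315,0,0,1]]
  ]
}}

```text
clock: 16.05
position: [0.4676, -0.0226, 0.0295]
ee_rot: [-0.001, 0.041, 0.999, 0.0]
contact_force: [-0.3, -0.2, 0.8]
width: 0.0003
gripper_force: 0.2
```

```bash
python3 wing.py
```

```text
t 16.05 guide [-30.6 -55.   29.5] twist units 0.0005 F [-0.3 -0.2  0.8] w 0.0003 q [-0.2   0.3   1.99  0.    0.85 -1.69]
top hidden
scene 120 bbox [243. 212.] [261. 225.] theta~ 82
```

>>> {"name": "move_arm", "arguments": {
  "deltas": [
    [[0.0006,0.007,0,0,1],[0,0.0135,0,0,1],[-0.002,0.018,0,0,1],[-0.002,0.018,0,0,1]]
  ]
}}

```text
clock: 16.55
position: [0.4712, -0.0086, 0.0296]
ee_rot: [-0.0, 0.041, 0.999, 0.0]
contact_force: [-0.7, -0.1, -0.2]
width: -0.0
gripper_force: 0.1
```

```bash
python3 wing.py
```

```text
t 16.55 guide [-28.3 -40.8  29.6] twist units 0.0004 F [-0.7 -0.1 -0.2] w -0.0 q [-0.17  0.31  1.99  0.    0.85 -1.66]
top hidden
scene 104 bbox [242. 213.] [260. 225.] theta~ 109
```

>>> {"name": "move_arm", "arguments": {
  "deltas": [
    [[-0.001,0.004,0,0,1],[-0.002,0.008,0,0,1],[-0.004,0.011,0,0,1],[-0.006,0.0135,0,0,1],[-0.006,0.0135,0,0,1]]
  ]
}}

```text
clock: 17.15
position: [0.4758, 0.0007, 0.0294]
ee_rot: [-0.001, 0.041, 0.999, -0.001]
contact_force: [-2.4, -3.7, 0.9]
width: 0.0001
gripper_force: 1.7
```

```bash
python3 wing.py
```

```text
t 17.15 guide [-24.5 -31.1  29.4] twist units 0.0007 F [-2.4 -3.7  0.9] w 0.0001 q [-0.14  0.31  1.98 -0.    0.85 -1.63]
top hidden
scene 79 bbox [241. 211.] [259. 225.] theta~ 141
```

>>> {"name": "move_arm", "arguments": {
  "deltas": [
    [[-0.0025,0.0025,0,0,1],[-0.005,0.0045,0,0,1],[-0.0075,0.0065,0,0,1],[-0.01,0.0085,0,0,1],[-0.01,0.0085,0,0,1]]
  ]
}}

```text
clock: 17.75
position: [0.4769, 0.0028, 0.0285]
ee_rot: [-0.008, 0.038, 0.999, -0.004]
contact_force: [-15.4, -20.2, 7.3]
width: 0.0002
gripper_force: 9.7
```

```bash
python3 wing.py
```

```text
t 17.75 guide [-23.5 -28.9  28.5] twist units 0.0028 F [-15.4 -20.2   7.3] w 0.0002 q [-0.13  0.32  1.96 -0.01  0.87 -1.62]
top hidden
scene 74 bbox [241. 211.] [259. 225.] theta~ 148
```

Stroke 2 ended against a hard stop. The reaction is 25 N tangential, and the wings are at about 155°, close to the roughly 160° I expected for fully tight. I'll back off, lift clear and check with the last picture.

>>> {"name": "move_arm", "arguments": {
  "deltas": [
    [[0.01,-0.008,0,0,1],[0.02,-0.012,0,0,1],[0.03,-0.012,0,0,1],[0.03,-0.012,-0.05,0,1],[0.03,-0.012,-0.1,0,1],[0.03,-0.012,-0.15,0,1],[0.08,-0.05,-0.18,0,1],[0.13,-0.1,-0.18,0,1],[0.18,-0.15,-0.18,0,1],[0.2,-0.2,-0.18,0,1],[0.2,-0.22,-0.18,0,1],[0.2,-0.22,-0.18,0,1]]
  ]
}}

```text
clock: 19.05
position: [0.3114, -0.1573, 0.1743]
ee_rot: [0.001, 0.044, 0.999, -0.001]
contact_force: [0.5, 0.8, 0.2]
width: 0.0002
gripper_force: 0.0
```

```bash
python3 wing.py; python3 -c "
from d import *
import cv2
a=manip.get_image('scene')[150:260,185:305,::-1]; b=manip.get_image('top')[165:245,205:305,::-1]
a=cv2.resize(a,None,fx=4,fy=4,interpolation=2); b=cv2.resize(b,None,fx=3.1,fy=3.1,interpolation=2)
o=np.zeros((440,480+b.shape[1],3),np.uint8); o[:,:480]=a; o[:b.shape[0],480:]=b
cv2.imwrite('pics/fin.png',o); print(o.shape)
for X in ((-58,35,74),(40,35,74),(0,-50,80)): print(X,(pix('scene',T(p,X))[0]-[185,150])*4,(pix('top',T(p,X))[0]-[205,165])*3.1+[480,0])
"
```

```text
t 19.05 guide [-175.2 -202.2  174.3] twist units -0.0022 F [0.5 0.8 0.2] w 0.0002 q [-0.67 -0.05  1.99  0.    1.2  -2.15]
top 39 bbox [261. 201.] [286. 209.] theta~ 160
scene 124 bbox [237. 210.] [258. 225.] theta~ 160
(440, 790, 3)
(-58, 35, 74) [104.7104863  202.01457878] [589.46187043 179.417291  ]
(40, 35, 74) [221.14213388 150.11646872] [597.11157727  64.22255874]
(0, -50, 80) [247.75348057 227.59974104] [695.20027325 115.84005077]
```

View pics/fin.png

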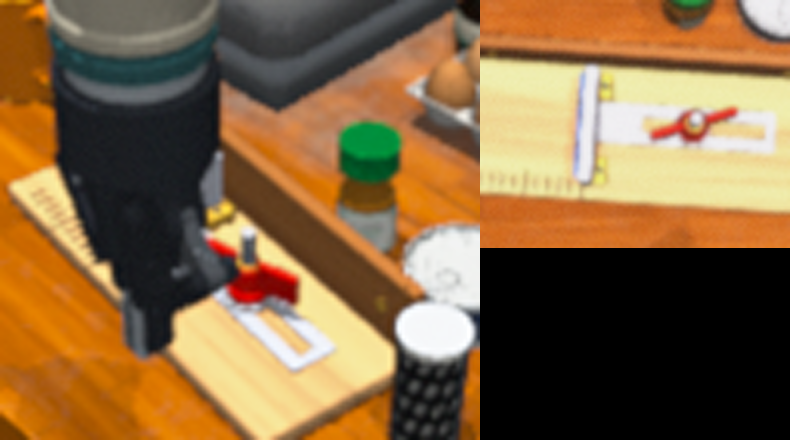

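The plate's inner edge runs from (600,68) to (592,180), against a predicted home line from (597,64) to (589,179), and it touches both brass blocks. The wings are at 160°, as expected for tight. The jar, tin and drum look undisturbed, and the arm is clear.

```bash
python3 -c "
from rig import manip
print(manip.sign_off())"
```

```text
the job is handed in; nothing more can be done
None
```

I handed the job in at about 19 s: the end stop is home against both brass blocks and the wing nut is screwed down to its hard stop. My first push dragged the stop back about 14 mm, so I pushed it home again before touching the nut. The jar, tin and drum show in place in the last picture; the mug was almost out of frame, but the arm never came near it.

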